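# Steady the rocking marble sample

### The job

The marble sample on the display stand rocks at one corner. Press down on its corners with the closed fingertips, one at a time, until you find the corner that gives, then press that corner's orange shim tab down flat. Leave the other three tabs raised, do not lift or shove the marble, and leave the brass knob standing on it and everything else on the table where it is.

Things in the scene. Friction and masses are not known exactly. Their poses are not given: they have to be found in the camera images.
- stand: dark steel display stand fixed to the table, 160 x 160 x 8 mm, origin at the centre of its underside on the table, z up. It carries a rubber pad under each corner of the slab and an orange shim lever outside each corner; each corner and its shim share a letter: a at the +x+y corner of the stand's own frame, then b (-x+y), c (-x-y), d (+x-y). The stand stands at any yaw. All four corners look alike
- slab: square marble sample, 130 x 130 x 12 mm, about 0.55 kg, lying loose on the stand's pads; origin at the centre of its underside, 22 mm above the table, axes near those of the stand; its top is 34 mm above the table. One corner has a 4.5 mm gap to its pad: pressed with 3 to 4 N at the marked point it sinks 3 to 4 mm there, bottoms out, and comes back when released; at the other three it does not give (under 1 mm)
- corner_a (a point): the point to press on the slab's top at corner a, 20 mm in from both edges
- corner_b (a point): the point to press on the slab's top at corner b, 20 mm in from both edges
- corner_c (a point): the point to press on the slab's top at corner c, 20 mm in from both edges
- corner_d (a point): the point to press on the slab's top at corner d, 20 mm in from both edges
- tab_a (a point): middle of the top face of the orange tab of shim a (tab 37 mm long outwards, 24 mm wide, 5 mm thick, just outside slab corner a on the slab's diagonal); raised, this point is about 126 mm from the stand's centre and 44 mm above the table; flat, 128 mm from the centre and 36 mm above the table. Press straight down 128 mm from the centre on the diagonal
- shim_a (a joint): angle of shim lever a: 0 tab raised, 0.3 rad tab flat (level) at its hard stop. About 4 N on the tab turns it, and it stays where it is left. At the corner that rocks, the flat tab's toe fills the gap and the slab stays level (it then bears about 15 N); at a sound corner it would jack the slab up some 4 mm
- tab_b (a point): middle of the top face of the orange tab of shim b (tab 37 mm long outwards, 24 mm wide, 5 mm thick, just outside slab corner b on the slab's diagonal); raised, this point is about 126 mm from the stand's centre and 44 mm above the table; flat, 128 mm from the centre and 36 mm above the table. Press straight down 128 mm from the centre on the diagonal
- shim_b (a joint): angle of shim lever b: 0 tab raised, 0.3 rad tab flat (level) at its hard stop. About 4 N on the tab turns it, and it stays where it is left. At the corner that rocks, the flat tab's toe fills the gap and the slab stays level (it then bears about 15 N); at a sound corner it would jack the slab up some 4 mm
- tab_c (a point): middle of the top face of the orange tab of shim c (tab 37 mm long outwards, 24 mm wide, 5 mm thick, just outside slab corner c on the slab's diagonal); raised, this point is about 126 mm from the stand's centre and 44 mm above the table; flat, 128 mm from the centre and 36 mm above the table. Press straight down 128 mm from the centre on the diagonal
- shim_c (a joint): angle of shim lever c: 0 tab raised, 0.3 rad tab flat (level) at its hard stop. About 4 N on the tab turns it, and it stays where it is left. At the corner that rocks, the flat tab's toe fills the gap and the slab stays level (it then bears about 15 N); at a sound corner it would jack the slab up some 4 mm
- tab_d (a point): middle of the top face of the orange tab of shim d (tab 37 mm long outwards, 24 mm wide, 5 mm thick, just outside slab corner d on the slab's diagonal); raised, this point is about 126 mm from the stand's centre and 44 mm above the table; flat, 128 mm from the centre and 36 mm above the table. Press straight down 128 mm from the centre on the diagonal
- shim_d (a joint): angle of shim lever d: 0 tab raised, 0.3 rad tab flat (level) at its hard stop. About 4 N on the tab turns it, and it stays where it is left. At the corner that rocks, the flat tab's toe fills the gap and the slab stays level (it then bears about 15 N); at a sound corner it would jack the slab up some 4 mm
- knob: brass cabinet knob, 34 mm across, 32 mm high, standing loose in the middle of the slab; origin at its underside; leave alone
- walnut: walnut chip 34 x 60 x 10 mm, loose on the table beside the stand; leave alone
- tile: blue ceramic chip 34 x 60 x 8 mm, loose on the table beside the stand; leave alone
- tape: orange round tape measure, 64 mm across, 28 mm high, loose; leave alone
- scissors: scissors with green handles, 175 mm long, 12 mm high, loose; leave alone
- mug: white mug, 80 mm across, 95 mm high, loose; leave alone
- oak: oak sample block 100 x 70 x 16 mm, loose; leave alone
There are look-alikes about, which are no part of the job. Leave any blue, pink or turquoise look-alike of the slab alone.

How it is judged:
By the outcome, as a careful person would: the job done as asked, in the order asked, and still so for the second after the job is handed in, with the robot touching nothing.
It also fails if it takes over 48 s, if anything falls off the work surface, if the arm or the gripper's body presses on something with over 40 N, if the wrist force passes 120 N, or if a joint passes its speed limit or range.

### The arm

A 6-joint arm with a two-finger parallel gripper is mounted at the origin on the work surface. World frame = base frame: x ahead of the robot, y to its left, z up, the work surface at z = 0. Lengths are in m, angles in rad, forces in N, time in s.
With the tool pointing down it reaches from about 0.35 to 0.775 m from the base axis. Payload 5.5 kg.
Tool frame: the origin (TCP) lies on the centre line of the jaws, within the pads' length; the fingertips stand 8 mm ahead of it and the grasp point (between the pads) lies 11 mm behind it; z points along the fingers, y is the direction in which the jaws open and shut (so a half turn about z gives the same grasp; the last joint's range is limited). The gripper opens to 85 mm and grips with 20 to 120 N. Pads are 22 mm wide; open, the fingers measure 114 mm over their backs; the gripper's body (76 mm by 85 mm) begins 54 mm behind the grasp point. The pads swing forward as they close: fully open they stand 13 mm farther back than shut.
Start: joints at [-0.14, 0.313, 0.046, 1.304, 0, 1.431], TCP at [0.575, -0, 0.239] pointing down, gripper open.
Joint ranges: [-2.76, 2.76], [-0.86, 1.69], [-1.03, 1.26], [-2.2, 2.34], [-1.47, 1.5], [-3.14, 3.14]. Speed limits (rad/s): [2.57, 2.57, 3.14, 3.14, 3.14, 3.14].

### API

Orientations are given as a unit quaternion [w, x, y, z].
In Python, from workcell import env gives the robot as it stands. The module is installed in compiled form; this text tells all that it offers.
- The arm moves only by the tool play_rows, never from a script. Its argument "steps" is a list of rows, each an object with "claw": the closure in counts, from 0 (fully open) to 255 (shut); "dp": the shift along the tool's x, y, z in m, a list of three; "angular": the turn, a rotation vector about the tool's x, y, z in degrees, a list of three. In form: [{"claw": claw, "dp": [dx, dy, dz], "angular": [wx, wy, wz]}, ...]. A call has exactly 8 rows; each row shifts and turns the commanded pose from where the row before left it, along the tool's axes as they then stand; what a row does not reach is not made up. A row lasts 1/12 s, in which the tool goes at most 41.7 mm and 7.16 degrees, less where a joint would pass 70% of its speed; a pose out of reach is approached as far as the arm can. A call is refused whole if a number of a shift passes 0.0417 or a number of a turn 7.16, either way. A call with a gripper value outside its range is refused whole. The fingers move at their own pace and stop on an object; "force" is the grip in N (left out, the last holds). Time passes only in rows, so rows that do not move let the fingers close, or fill a call up. It gives the time, the measured TCP pose, the force and the opening at its end, in the units of the state.
- env.get_state(): the state, without advancing time (a new reading comes with each control period).
- env.read_camera(name): name is "scene" or "side" or "wrist"; returns (picture, depth): 480x640x3 uint8, red, green, blue; 480x640 float32, m along the optical axis (not along the pixel's ray), 0 where there is no reading.
- env.calibration(name): a dict with "fx", "fy", "cx", "cy" (pixels), "k1" (the pictures are not rectified: a ray, as slopes to the right and down, at radius r is drawn at 1 + k1 r^2 times it, then the intrinsics apply), "world_from_camera" (4x4, takes a point from camera to world coordinates); the wrist camera has in their place "hand_eye" (4x4, takes a point from camera to tool coordinates, whose origin is the TCP and whose axes are the flange's). Camera axes: x right, y down, z forward; pixel columns grow to the right and rows downward; lengths in m; the calibration is good to about 2 mm. A picture is of the moment at which its call begins: read the wrist's pose just before it. calibration takes no time and is no camera call.
- env.hand_in(): hands the job in, once; it reports no verdict.
The state is a dict: "clock": time; "joint_pos": joint angles; "qvel": joint speeds; "tau": joint torques, N m; "tcp_pos": TCP position; "orientation": TCP orientation; "wrist_force": force on the tool from outside, world axes, zero at the start; "ft_torque": the same for the moment, N m; "finger_gap": finger opening in m.
Only numpy, scipy, OpenCV 4.12 (cv2) and the standard library are available. Lean on these libraries where they do the work, as an engineer would, in place of code of your own. Each camera call takes 0.05 s, during which the arm holds its last target. There are 200 camera calls.

## Working session

There is one attempt and no reset: what is moved stays moved. The work goes in short steps, Python scripts to look and compute and a tool call to move; the robot and the scene stay as the last step left them, time stands still between calls to the robot, and variables do not carry over. Pictures are saved under pics/ and viewed, about 8 in all and at most 12, crops included, and the job is handed in when it is done.

Besides the shell and the picture viewer there is one more tool, called after "Emit:" in YAML: its name, and indented under it one key for each argument. play_rows: Moves the arm, as the interface text tells. Its arguments: {"type":"object","properties":{"steps":{"type":"array","items":{"type":"object","properties":{"claw":{"type":"number"},"dp":{"type":"array","items":{"type":"number"}},"angular":{"type":"array","items":{"type":"number"}}}}},"force":{"type":"number"}},"required":["steps"]}

```bash
mkdir -p pics; python3 - <<'E'
from workcell import env
import cv2,numpy as np,pickle
s=env.get_state();print(s)
D={}
for n in("scene","side","wrist"):
    p,d=env.read_camera(n);c=env.calibration(n);D[n]=(p,d,c);print(n,c)
    cv2.imwrite(f"pics/{n}0.png",p[:,:,::-1])
pickle.dump(D,open("d0.pkl","wb"))
E
```

```text
{'clock': 0.0, 'joint_pos': array([-1.39597331e-01,  3.14002034e-01,  4.49856137e-02,  1.30358081e+00,
        8.18320108e-06,  1.43120811e+00]), 'qvel': array([ 7.61895321e-04,  1.63840773e-04, -2.18292185e-03,  5.06665028e-04,
       -1.90928043e-04, -9.43214755e-06]), 'tau': array([-2.90074182e-03, -4.80629075e+01,  2.98531097e+01,  1.95313990e-02,
       -3.83516899e-04, -4.27451073e-05]), 'tcp_pos': array([5.74515195e-01, 6.24413660e-05, 2.38410627e-01]), 'orientation': array([-7.21577385e-04,  7.07109718e-01,  7.07103271e-01, -5.38662167e-04]), 'wrist_force': array([-0.16367443, -0.36919862, -0.52907237]), 'ft_torque': array([-0.01224971,  0.02473527, -0.0200341 ]), 'finger_gap': 0.08501812175671751}
scene {'fx': 585.5389378617792, 'fy': 585.5389378617792, 'cx': 326.26403934462866, 'cy': 242.31378032610368, 'k1': -0.1908430610074124, 'world_from_camera': array([[ 0.45564774,  0.72032719, -0.52298555,  1.41574131],
       [ 0.89001466, -0.35803185,  0.28228905, -0.57549913],
       [ 0.01609499, -0.59408917, -0.80423815,  1.49754811],
       [ 0.        ,  0.        ,  0.       
[... 215 characters left out ...]
0782 ,  0.34751611],
       [-0.15065713, -0.72398805,  0.67315951, -0.85255358],
       [ 0.0195884 , -0.68298413, -0.73017051,  0.90438612],
       [ 0.        ,  0.        ,  0.        ,  1.        ]])}
wrist {'fx': 341.32993000481895, 'fy': 341.32993000481895, 'cx': 320.15613793181126, 'cy': 241.81141540607874, 'k1': -0.0013061385468690254, 'hand_eye': array([[-7.88592095e-04, -9.46478446e-01, -3.22766060e-01,
         8.22833010e-02],
       [ 9.99999484e-01, -9.53086825e-04,  3.51599695e-04,
        -9.84115762e-04],
       [-6.40405612e-04, -3.22765617e-01,  9.46478709e-01,
        -1.32741080e-01],
       [ 0.00000000e+00,  0.00000000e+00,  0.00000000e+00,
         1.00000000e+00]])}
```

View pics/scene0.png

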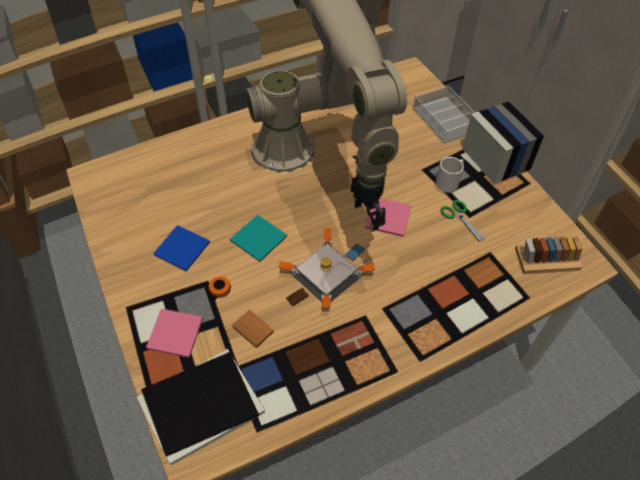

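View pics/wrist0.png

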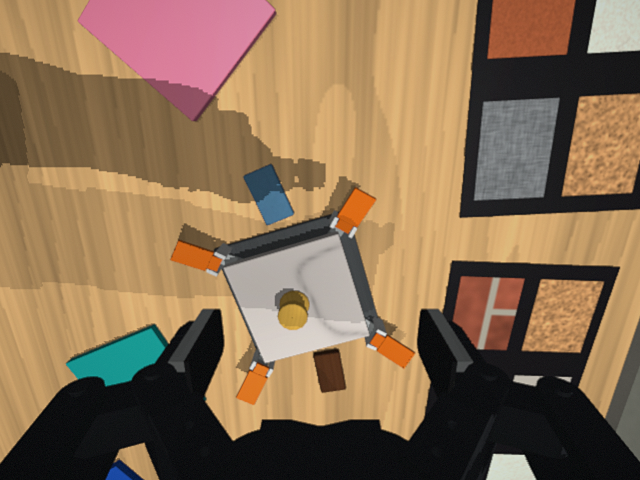

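The scene view shows the marble slab with the brass knob at (327,268). Its four orange tabs are at (287,267), (327,235), (367,268) and (326,302).

Possible look-alikes in the scene view:
- pink slabs at (390,216) and (175,332)
- turquoise slab at (258,237)
- blue slab at (182,247)
- orange tape at (220,287), which could pass for a tab

In the wrist view the slab centre is at about (300,300). The target is the grey-white marble with the knob on it.

```bash
cat > h.py <<'E'
import numpy as np,cv2
from scipy.spatial.transform import Rotation as R
def T_tool(s):
    w,x,y,z=s["orientation"];T=np.eye(4);T[:3,:3]=R.from_quat([x,y,z,w]).as_matrix();T[:3,3]=s["tcp_pos"];return T
def cast(px,c,W,z):
    px=np.asarray(px,float).reshape(-1,2);q=(px-[c["cx"],c["cy"]])/[c["fx"],c["fy"]]
    u=q.copy()
    for _ in range(20):u=q/(1+c["k1"]*(u**2).sum(1,keepdims=True))
    d=np.c_[u,np.ones(len(u))]@W[:3,:3].T;o=W[:3,3]
    return o+d*((z-o[2])/d[:,2:])
def orange(p):
    h=cv2.cvtColor(p,cv2.COLOR_RGB2HSV);return cv2.inRange(h,(5,190,110),(14,255,255))
E
python3 - <<'E'
from h import *
import pickle
from workcell import env
D=pickle.load(open("d0.pkl","rb"));s=env.get_state()
for n in("scene","side","wrist"):
    p,d,c=D[n];W=c["world_from_camera"] if n!="wrist" else T_tool(s)@c["hand_eye"]
    m=orange(p);k,l,st,ce=cv2.connectedComponentsWithStats(m)
    for i in range(1,k):
        if st[i,4]>40:
            P=cast(ce[i],c,W,.043)[0]
            if np.hypot(*(P[:2]-[.66,0]))<.25: print(n,ce[i].round(1),st[i,4],P.round(4))
    h=cv2.cvtColor(p,cv2.COLOR_RGB2HSV)
    if n=="wrist":
        m=((h[:,:,1]<50)&(h[:,:,2]>110)).astype(np.uint8);m=cv2.morphologyEx(m,cv2.MORPH_OPEN,np.ones((3,3)))
        l=cv2.connectedComponents(m)[1];i=l[320,255];ys,xs=np.where(l==i)
        hull=cv2.convexHull(np.c_[xs,ys].astype(np.int32))
        r=cv2.minAreaRect(cast(hull,c,W,.034)[:,:2].astype(np.float32));print("slab",r)
p=D["side"][0];cv2.imwrite("pics/wcrop.png",cv2.resize(D["wrist"][0][150:430,130:440,::-1],None,fx=2,fy=2));
c=cv2.cvtColor(D["scene"][0],cv2.COLOR_RGB2BGR)[215:320,260:395];cv2.imwrite("pics/scrop.png",cv2.resize(c,None,fx=5,fy=5))
E
```

```text
scene [327.1 234. ] 88 [ 0.4424 -0.048   0.043 ]
scene [367.  267.4] 85 [0.6076 0.0021 0.043 ]
scene [325.5 301.8] 81 [ 0.6585 -0.1639  0.043 ]
side [363.3 215.3] 91 [ 6.061e-01 -3.000e-04  4.300e-02]
side [303.7 234.6] 88 [ 0.4411 -0.0489  0.043 ]
side [398.1 260.4] 92 [ 0.6568 -0.1643  0.043 ]
wrist [354.2 209.7] 947 [0.607  0.0038 0.043 ]
wrist [194.8 256.6] 886 [ 0.4441 -0.0457  0.043 ]
wrist [392.4 349.5] 744 [ 0.6556 -0.1592  0.043 ]
slab ((0.5508192181587219, -0.10207575559616089), (0.13461916148662567, 0.13271699845790863), 17.270479202270508)
```

View pics/wcrop.png

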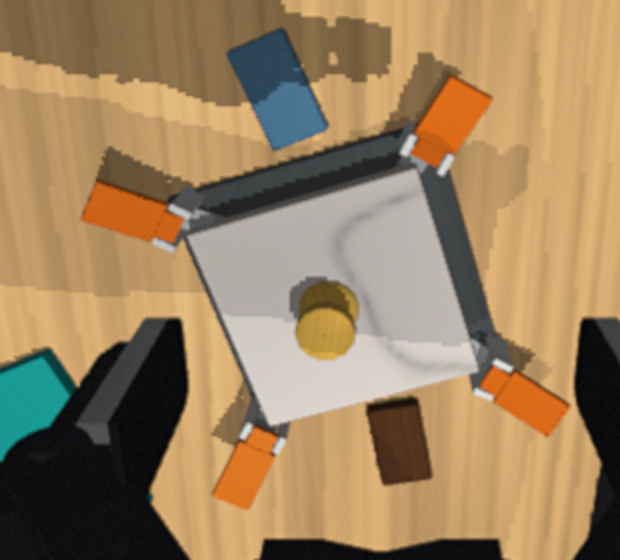

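The crop confirms the choice: grey-white marble with the knob, and four raised tabs in line with its corners. Averaging the three views, I take the stand centre at about (0.5497, -0.105), with diagonals at 61.8° plus multiples of 90°.

Press points:

| Point | x, y (m) |
|---|---|
| P1 | .4936, -.0747 |
| P2 | .5798, -.0487 |
| P3 | .6058, -.1349 |
| P4 | .5196, -.1609 |

The tool axes are x = world y, y = world x and z = down. I go to P2 first.

Emit:
play_rows:
  steps:
    - {"claw": 255, "dp": [-0.006, 0.0007, 0.018], "angular": [0, 0, 0]}
    - {"claw": 255, "dp": [-0.006, 0.0007, 0.024], "angular": [0, 0, 0]}
    - {"claw": 255, "dp": [-0.006, 0.0007, 0.024], "angular": [0, 0, 0]}
    - {"claw": 255, "dp": [-0.006, 0.0007, 0.024], "angular": [0, 0, 0]}
    - {"claw": 255, "dp": [-0.006, 0.0007, 0.024], "angular": [0, 0, 0]}
    - {"claw": 255, "dp": [-0.006, 0.0007, 0.024], "angular": [0, 0, 0]}
    - {"claw": 255, "dp": [-0.006, 0.0007, 0.02], "angular": [0, 0, 0]}
    - {"claw": 255, "dp": [-0.006, 0.0007, 0.012], "angular": [0, 0, 0]}
  force: 30

```text
clock: 0.82
tcp_pos: [0.5789, -0.0479, 0.0664]
orientation: [-0.002, 0.707, 0.707, -0.001]
wrist_force: [0.5, 0.0, 0.3]
finger_gap: -0.0003
```

Emit:
play_rows:
  steps:
    - {"claw": 255, "dp": [0, 0, 0.006], "angular": [0, 0, 0]}
    - {"claw": 255, "dp": [0, 0, 0.006], "angular": [0, 0, 0]}
    - {"claw": 255, "dp": [0, 0, 0.004], "angular": [0, 0, 0]}
    - {"claw": 255, "dp": [0, 0, 0.003], "angular": [0, 0, 0]}
    - {"claw": 255, "dp": [0, 0, 0.002], "angular": [0, 0, 0]}
    - {"claw": 255, "dp": [0, 0, 0.001], "angular": [0, 0, 0]}
    - {"claw": 255, "dp": [0, 0, 0], "angular": [0, 0, 0]}
    - {"claw": 255, "dp": [0, 0, 0], "angular": [0, 0, 0]}

```text
clock: 1.48
tcp_pos: [0.581, -0.0479, 0.0478]
orientation: [0.0, 0.707, 0.707, 0.0]
wrist_force: [0.2, 0.4, 0.0]
finger_gap: -0.0001
```

```bash
python3 - <<'E'
from workcell import env
import cv2
s=env.get_state();print(s["tcp_pos"],s["wrist_force"])
p,d=env.read_camera("wrist");cv2.imwrite("pics/w1.png",p[:,:,::-1])
E
```

```text
[ 0.58097418 -0.04792743  0.04780755] [0.19734973 0.40814547 0.01870092]
```

View pics/w1.png

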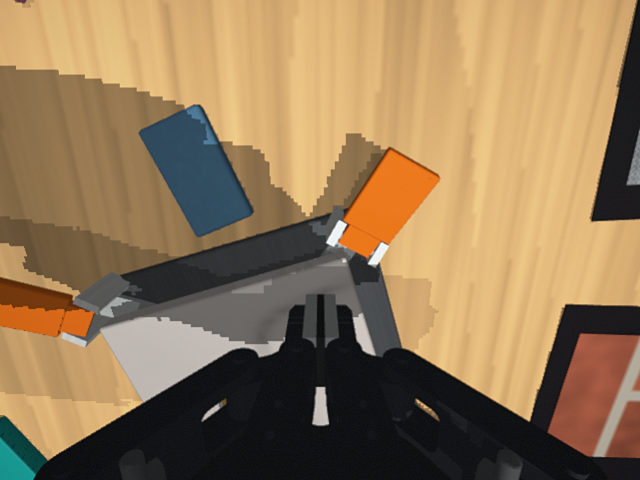

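The wrist view shows the closed fingertips at (320,300), just inside the slab corner at (350,258), in line with its tab at (385,205). I start pressing.

Emit:
play_rows:
  steps:
    - {"claw": 255, "dp": [0, 0, 0.003], "angular": [0, 0, 0]}
    - {"claw": 255, "dp": [0, 0, 0.001], "angular": [0, 0, 0]}
    - {"claw": 255, "dp": [0, 0, 0.001], "angular": [0, 0, 0]}
    - {"claw": 255, "dp": [0, 0, 0.0005], "angular": [0, 0, 0]}
    - {"claw": 255, "dp": [0, 0, 0.0005], "angular": [0, 0, 0]}
    - {"claw": 255, "dp": [0, 0, 0.0005], "angular": [0, 0, 0]}
    - {"claw": 255, "dp": [0, 0, 0], "angular": [0, 0, 0]}
    - {"claw": 255, "dp": [0, 0, 0], "angular": [0, 0, 0]}

```text
clock: 2.2
tcp_pos: [0.5806, -0.048, 0.0421]
orientation: [0.0, 0.707, 0.707, 0.0]
wrist_force: [-2.9, 0.5, 9.2]
finger_gap: -0.0
```

P2 does not give: 9 N with the tip at 34.1 mm. Next is P1.

Emit:
play_rows:
  steps:
    - {"claw": 255, "dp": [0, 0, -0.012], "angular": [0, 0, 0]}
    - {"claw": 255, "dp": [-0.002, -0.007, -0.004], "angular": [0, 0, 0]}
    - {"claw": 255, "dp": [-0.006, -0.02, 0], "angular": [0, 0, 0]}
    - {"claw": 255, "dp": [-0.008, -0.025, 0], "angular": [0, 0, 0]}
    - {"claw": 255, "dp": [-0.007, -0.022, 0], "angular": [0, 0, 0]}
    - {"claw": 255, "dp": [-0.004, -0.013, 0], "angular": [0, 0, 0]}
    - {"claw": 255, "dp": [0, 0, 0.005], "angular": [0, 0, 0]}
    - {"claw": 255, "dp": [0, 0, 0.005], "angular": [0, 0, 0]}

```text
clock: 2.87
tcp_pos: [0.4935, -0.0753, 0.0469]
orientation: [0.001, 0.707, 0.707, 0.0]
wrist_force: [0.7, -0.9, 0.3]
finger_gap: -0.0003
```

Emit:
play_rows:
  steps:
    - {"claw": 255, "dp": [0, 0, 0.003], "angular": [0, 0, 0]}
    - {"claw": 255, "dp": [0, 0, 0.001], "angular": [0, 0, 0]}
    - {"claw": 255, "dp": [0, 0, 0.0005], "angular": [0, 0, 0]}
    - {"claw": 255, "dp": [0, 0, 0.0005], "angular": [0, 0, 0]}
    - {"claw": 255, "dp": [0, 0, 0.0005], "angular": [0, 0, 0]}
    - {"claw": 255, "dp": [0, 0, 0], "angular": [0, 0, 0]}
    - {"claw": 255, "dp": [0, 0, 0], "angular": [0, 0, 0]}
    - {"claw": 255, "dp": [0, 0, 0], "angular": [0, 0, 0]}

```text
clock: 3.53
tcp_pos: [0.4942, -0.0749, 0.042]
orientation: [0.0, 0.707, 0.707, 0.0]
wrist_force: [-3.2, 1.8, 7.7]
finger_gap: 0.0001
```

P1 does not give either (7.7 N with the tip at 34.0 mm). Next is P4.

Emit:
play_rows:
  steps:
    - {"claw": 255, "dp": [0, 0, -0.012], "angular": [0, 0, 0]}
    - {"claw": 255, "dp": [-0.007, 0.002, -0.004], "angular": [0, 0, 0]}
    - {"claw": 255, "dp": [-0.02, 0.006, 0], "angular": [0, 0, 0]}
    - {"claw": 255, "dp": [-0.025, 0.008, 0], "angular": [0, 0, 0]}
    - {"claw": 255, "dp": [-0.021, 0.006, 0], "angular": [0, 0, 0]}
    - {"claw": 255, "dp": [-0.013, 0.0035, 0], "angular": [0, 0, 0]}
    - {"claw": 255, "dp": [0, 0, 0.005], "angular": [0, 0, 0]}
    - {"claw": 255, "dp": [0, 0, 0.005], "angular": [0, 0, 0]}

```text
clock: 4.2
tcp_pos: [0.5195, -0.1617, 0.0469]
orientation: [0.0, 0.708, 0.707, 0.0]
wrist_force: [-0.2, 0.3, 0.3]
finger_gap: 0.0001
```

Emit:
play_rows:
  steps:
    - {"claw": 255, "dp": [0, 0, 0.003], "angular": [0, 0, 0]}
    - {"claw": 255, "dp": [0, 0, 0.001], "angular": [0, 0, 0]}
    - {"claw": 255, "dp": [0, 0, 0.0005], "angular": [0, 0, 0]}
    - {"claw": 255, "dp": [0, 0, 0.0005], "angular": [0, 0, 0]}
    - {"claw": 255, "dp": [0, 0, 0.0005], "angular": [0, 0, 0]}
    - {"claw": 255, "dp": [0, 0, 0], "angular": [0, 0, 0]}
    - {"claw": 255, "dp": [0, 0, 0], "angular": [0, 0, 0]}
    - {"claw": 255, "dp": [0, 0, 0], "angular": [0, 0, 0]}

```text
clock: 4.87
tcp_pos: [0.5193, -0.1609, 0.042]
orientation: [0.0, 0.707, 0.707, 0.0]
wrist_force: [-0.1, -0.0, 1.2]
finger_gap: 0.0001
```

Emit:
play_rows:
  steps:
    - {"claw": 255, "dp": [0, 0, 0.0005], "angular": [0, 0, 0]}
    - {"claw": 255, "dp": [0, 0, 0.0005], "angular": [0, 0, 0]}
    - {"claw": 255, "dp": [0, 0, 0.0003], "angular": [0, 0, 0]}
    - {"claw": 255, "dp": [0, 0, 0.0002], "angular": [0, 0, 0]}
    - {"claw": 255, "dp": [0, 0, 0], "angular": [0, 0, 0]}
    - {"claw": 255, "dp": [0, 0, 0], "angular": [0, 0, 0]}
    - {"claw": 255, "dp": [0, 0, 0], "angular": [0, 0, 0]}
    - {"claw": 255, "dp": [0, 0, 0], "angular": [0, 0, 0]}

```text
clock: 5.53
tcp_pos: [0.5192, -0.1612, 0.0404]
orientation: [0.0, 0.707, 0.707, -0.0]
wrist_force: [-1.0, -2.6, 3.1]
finger_gap: 0.0
```

Emit:
play_rows:
  steps:
    - {"claw": 255, "dp": [0, 0, 0.0005], "angular": [0, 0, 0]}
    - {"claw": 255, "dp": [0, 0, 0.0005], "angular": [0, 0, 0]}
    - {"claw": 255, "dp": [0, 0, 0.0005], "angular": [0, 0, 0]}
    - {"claw": 255, "dp": [0, 0, 0], "angular": [0, 0, 0]}
    - {"claw": 255, "dp": [0, 0, 0], "angular": [0, 0, 0]}
    - {"claw": 255, "dp": [0, 0, 0], "angular": [0, 0, 0]}
    - {"claw": 255, "dp": [0, 0, 0], "angular": [0, 0, 0]}
    - {"claw": 255, "dp": [0, 0, 0], "angular": [0, 0, 0]}

```text
clock: 6.2
tcp_pos: [0.5193, -0.1612, 0.0389]
orientation: [0.0, 0.707, 0.707, 0.0]
wrist_force: [-1.1, -2.6, 3.5]
finger_gap: -0.0
```

P4 sinks 3.1 mm at 3.5 N, so this is the corner that rocks. I lift off, and measure its tab from the stored images (my distance filter had dropped it).

Emit:
play_rows:
  steps:
    - {"claw": 255, "dp": [0, 0, -0.002], "angular": [0, 0, 0]}
    - {"claw": 255, "dp": [0, 0, -0.002], "angular": [0, 0, 0]}
    - {"claw": 255, "dp": [0, 0, -0.008], "angular": [0, 0, 0]}
    - {"claw": 255, "dp": [0, 0, -0.015], "angular": [0, 0, 0]}
    - {"claw": 255, "dp": [0, 0, -0.015], "angular": [0, 0, 0]}
    - {"claw": 255, "dp": [-0.005, -0.003, 0], "angular": [0, 0, 0]}
    - {"claw": 255, "dp": [0, 0, 0], "angular": [0, 0, 0]}
    - {"claw": 255, "dp": [0, 0, 0], "angular": [0, 0, 0]}

```text
clock: 6.87
tcp_pos: [0.5156, -0.1659, 0.0804]
orientation: [-0.0, 0.707, 0.707, 0.0]
wrist_force: [0.3, -0.1, 0.4]
finger_gap: 0.0002
```

```bash
python3 - <<'E'
from h import *
from workcell import env
s=env.get_state();print(s["tcp_pos"],s["wrist_force"])
for n in("scene","side","wrist"):
    p,d=env.read_camera(n);c=env.calibration(n);W=c["world_from_camera"] if n!="wrist" else T_tool(s)@c["hand_eye"]
    k,l,st,ce=cv2.connectedComponentsWithStats(orange(p))
    for i in range(1,k):
        P=cast(ce[i],c,W,.043)[0]
        if st[i,4]>30 and np.hypot(*(P[:2]-[.55,-.105]))<.18: print(n,ce[i].round(1),st[i,4],P.round(4))
    if n=="side": cv2.imwrite("pics/side1.png",cv2.resize(p[190:310,280:440,::-1],None,fx=4,fy=4))
E
```

```text
[ 0.51564727 -0.16592432  0.08039752] [ 0.26342087 -0.06841248  0.38260162]
scene [327.1 234.1] 86 [ 0.4426 -0.048   0.043 ]
scene [286.  265.4] 86 [ 0.4929 -0.2124  0.043 ]
scene [366.9 267.5] 85 [0.6079 0.0013 0.043 ]
scene [325.6 301.9] 82 [ 0.6588 -0.1639  0.043 ]
side [364.6 214.7] 62 [0.6099 0.0016 0.043 ]
side [303.9 234.7] 89 [ 0.4416 -0.0492  0.043 ]
side [398.2 260.4] 91 [ 0.657  -0.1642  0.043 ]
side [334.2 284.5] 102 [ 0.4912 -0.215   0.043 ]
wrist [158.8  41. ] 6116 [ 0.444  -0.0484  0.043 ]
wrist [577.2 275.1] 3835 [ 0.6548 -0.161   0.043 ]
wrist [275.3 338.4] 503 [ 0.4885 -0.2011  0.043 ]
```

View pics/side1.png

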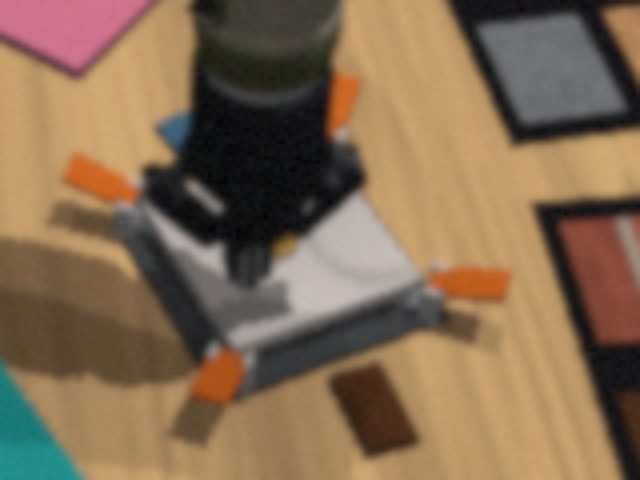

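The side crop shows all four tabs still raised, the slab level and the knob standing. The target tab is at crop pixel (218,378), just beyond the corner I pressed. Its press point is about (.4895, -.218).

Emit:
play_rows:
  steps:
    - {"claw": 255, "dp": [-0.01, -0.005, 0], "angular": [0, 0, 0]}
    - {"claw": 255, "dp": [-0.016, -0.008, 0], "angular": [0, 0, 0]}
    - {"claw": 255, "dp": [-0.016, -0.008, 0], "angular": [0, 0, 0]}
    - {"claw": 255, "dp": [-0.01, -0.005, 0], "angular": [0, 0, 0]}
    - {"claw": 255, "dp": [0, 0, 0.004], "angular": [0, 0, 0]}
    - {"claw": 255, "dp": [0, 0, 0.006], "angular": [0, 0, 0]}
    - {"claw": 255, "dp": [0, 0, 0.006], "angular": [0, 0, 0]}
    - {"claw": 255, "dp": [0, 0, 0], "angular": [0, 0, 0]}

```text
clock: 7.68
tcp_pos: [0.4893, -0.2169, 0.063]
orientation: [-0.001, 0.707, 0.707, -0.0]
wrist_force: [0.0, -1.0, -0.7]
finger_gap: 0.0003
```

Emit:
play_rows:
  steps:
    - {"claw": 255, "dp": [0, 0, 0.003], "angular": [0, 0, 0]}
    - {"claw": 255, "dp": [0, 0, 0.003], "angular": [0, 0, 0]}
    - {"claw": 255, "dp": [0, 0, 0.003], "angular": [0, 0, 0]}
    - {"claw": 255, "dp": [0, 0, 0.002], "angular": [0, 0, 0]}
    - {"claw": 255, "dp": [0, 0, 0.002], "angular": [0, 0, 0]}
    - {"claw": 255, "dp": [0, 0, 0.002], "angular": [0, 0, 0]}
    - {"claw": 255, "dp": [0, 0, 0], "angular": [0, 0, 0]}
    - {"claw": 255, "dp": [0, 0, 0], "angular": [0, 0, 0]}

```text
clock: 8.35
tcp_pos: [0.4903, -0.218, 0.0498]
orientation: [0.0, 0.707, 0.707, 0.0]
wrist_force: [1.0, 0.4, -0.4]
finger_gap: -0.0001
```

Emit:
play_rows:
  steps:
    - {"claw": 255, "dp": [0, 0, 0.0015], "angular": [0, 0, 0]}
    - {"claw": 255, "dp": [0, 0, 0.0015], "angular": [0, 0, 0]}
    - {"claw": 255, "dp": [0, 0, 0.001], "angular": [0, 0, 0]}
    - {"claw": 255, "dp": [0, 0, 0.001], "angular": [0, 0, 0]}
    - {"claw": 255, "dp": [0, 0, 0.001], "angular": [0, 0, 0]}
    - {"claw": 255, "dp": [0, 0, 0.0005], "angular": [0, 0, 0]}
    - {"claw": 255, "dp": [0, 0, 0], "angular": [0, 0, 0]}
    - {"claw": 255, "dp": [0, 0, 0], "angular": [0, 0, 0]}

```text
clock: 9.02
tcp_pos: [0.4902, -0.2183, 0.0439]
orientation: [0.0, 0.707, 0.707, -0.0]
wrist_force: [-2.4, -1.1, 7.9]
finger_gap: 0.0002
```

Emit:
play_rows:
  steps:
    - {"claw": 255, "dp": [0, 0, 0.0005], "angular": [0, 0, 0]}
    - {"claw": 255, "dp": [0, 0, 0.0005], "angular": [0, 0, 0]}
    - {"claw": 255, "dp": [0, 0, 0.0003], "angular": [0, 0, 0]}
    - {"claw": 255, "dp": [0, 0, 0], "angular": [0, 0, 0]}
    - {"claw": 255, "dp": [0, 0, 0], "angular": [0, 0, 0]}
    - {"claw": 255, "dp": [0, 0, 0], "angular": [0, 0, 0]}
    - {"claw": 255, "dp": [0, 0, 0], "angular": [0, 0, 0]}
    - {"claw": 255, "dp": [0, 0, 0], "angular": [0, 0, 0]}

```text
clock: 9.68
tcp_pos: [0.4904, -0.2184, 0.0438]
orientation: [0.001, 0.707, 0.707, -0.0]
wrist_force: [-4.4, 1.3, 15.9]
finger_gap: 0.0002
```

The tab is on its hard stop: force rose from 7.9 to 15.9 N with only 0.1 mm more travel. I lift clear and look.

Emit:
play_rows:
  steps:
    - {"claw": 255, "dp": [0, 0, -0.001], "angular": [0, 0, 0]}
    - {"claw": 255, "dp": [0, 0, -0.003], "angular": [0, 0, 0]}
    - {"claw": 255, "dp": [0, 0, -0.01], "angular": [0, 0, 0]}
    - {"claw": 255, "dp": [0, 0, -0.02], "angular": [0, 0, 0]}
    - {"claw": 255, "dp": [0, 0, -0.03], "angular": [0, 0, 0]}
    - {"claw": 255, "dp": [0, 0, -0.04], "angular": [0, 0, 0]}
    - {"claw": 255, "dp": [0, 0, -0.04], "angular": [0, 0, 0]}
    - {"claw": 255, "dp": [0, 0, -0.03], "angular": [0, 0, 0]}

```text
clock: 10.35
tcp_pos: [0.4905, -0.2179, 0.2195]
orientation: [0.001, 0.707, 0.707, 0.001]
wrist_force: [1.1, -1.3, -0.1]
finger_gap: -0.0003
```

Emit:
play_rows:
  steps:
    - {"claw": 255, "dp": [0, -0.02, 0], "angular": [0, 0, 0]}
    - {"claw": 255, "dp": [0, -0.03, 0], "angular": [0, 0, 0]}
    - {"claw": 255, "dp": [0, -0.03, 0], "angular": [0, 0, 0]}
    - {"claw": 255, "dp": [0, -0.02, 0], "angular": [0, 0, 0]}
    - {"claw": 255, "dp": [0, 0, 0], "angular": [0, 0, 0]}
    - {"claw": 255, "dp": [0, 0, 0], "angular": [0, 0, 0]}
    - {"claw": 255, "dp": [0, 0, 0], "angular": [0, 0, 0]}
    - {"claw": 255, "dp": [0, 0, 0], "angular": [0, 0, 0]}

```text
clock: 11.02
tcp_pos: [0.391, -0.2182, 0.2162]
orientation: [0.0, 0.707, 0.707, 0.0]
wrist_force: [0.2, -0.2, -0.0]
finger_gap: 0.0005
```

```bash
python3 - <<'E'
from h import *
from workcell import env
import pickle
D0=pickle.load(open("d0.pkl","rb"))
s=env.get_state();print(s["clock"],s["tcp_pos"],s["wrist_force"])
for n in("scene","side"):
    p,d=env.read_camera(n);c=env.calibration(n);W=c["world_from_camera"]
    for tag,q in(("before",D0[n][0]),("after",p)):
        k,l,st,ce=cv2.connectedComponentsWithStats(orange(q))
        for i in range(1,k):
            P=cast(ce[i],c,W,.043)[0]
            if st[i,4]>30 and np.hypot(*(P[:2]-[.55,-.105]))<.18: print(n,tag,ce[i].round(1),st[i,4],P[:2].round(4))
    if n=="side": cv2.imwrite("pics/side2.png",np.vstack([cv2.resize(q[190:310,260:440,::-1],None,fx=2.5,fy=2.5,interpolation=2) for q in(D0[n][0],p)]))
E
```

```text
11.0167 [ 0.39102528 -0.21821319  0.21618586] [ 0.1660863  -0.23188533 -0.04762891]
scene before [327.1 234. ] 88 [ 0.4424 -0.048 ]
scene before [286.  265.5] 87 [ 0.493  -0.2125]
scene before [367.  267.4] 85 [0.6076 0.0021]
scene before [325.5 301.8] 81 [ 0.6585 -0.1639]
scene after [327.1 234.1] 83 [ 0.4428 -0.0482]
scene after [285.4 266.8] 92 [ 0.4966 -0.2161]
scene after [366.9 267.5] 84 [0.6078 0.0014]
scene after [325.5 302. ] 83 [ 0.6589 -0.1641]
side before [363.3 215.3] 91 [ 6.061e-01 -3.000e-04]
side before [303.7 234.6] 88 [ 0.4411 -0.0489]
side before [398.1 260.4] 92 [ 0.6568 -0.1643]
side before [334.4 284.5] 100 [ 0.4917 -0.215 ]
side after [363.3 215.3] 91 [ 6.061e-01 -5.000e-04]
side after [303.4 234.3] 97 [ 0.4405 -0.0477]
side after [398.2 260.5] 92 [ 0.6571 -0.1644]
side after [333.9 286.6] 134 [ 0.4895 -0.2209]
```

View pics/side2.png

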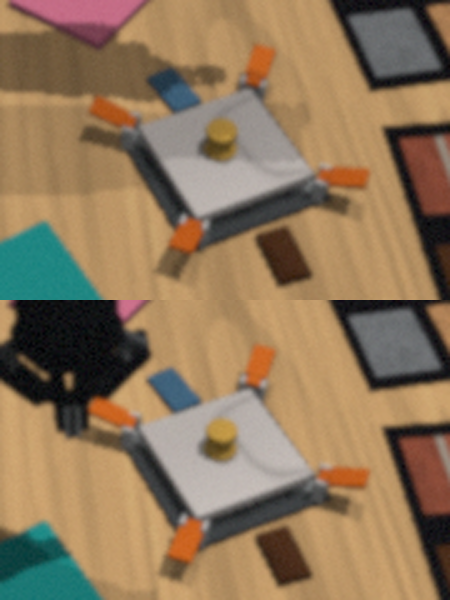

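The before/after crops show the pressed tab now flat at lower-crop pixel (185,540), bigger and lower than before. The other three tabs, slab, knob and chips have not moved, and the robot is clear, so I hand in.

```bash
python3 -c "
from workcell import env
print(env.hand_in())"
```

```text
the job is handed in; nothing more can be done
None
```

I found the rocking corner, pressed its shim tab down flat, and handed the job in with about 11 s on the clock.

- **Corner search:** I pressed three corners with the closed fingertips. The first two did not give, at about 9 N and 8 N. The third, at about (0.519, -0.161), sank about 3 mm at 3.5 N, so I did not press the fourth.
- **Shim tab:** I pressed that corner's tab at about (0.490, -0.218). It stopped with its top at 36 mm, and going from 8 to 16 N moved it only 0.1 mm, so it is on its hard stop.
- **Last checks:** Before and after pictures show that tab lowered. The other three tabs shifted no more than about half a pixel, and the slab, knob and the two chips look unmoved. The arm was clear with no wrist force.
- **Not done or only partly sure:** I did not press the corner again after shimming. The first two presses went above the stated 3–4 N, and none of the checks disagreed. I took the other loose items as untouched because the arm never went near them. I did not work out which letter (a–d) the corner is, since the four look alike.

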